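# Put the loose sockets back in the size-graded tray

## Task

The starter repair is done: put the four loose sockets back into the socket tray in order of size, the biggest in the biggest well down to the smallest in the smallest. Each must stand upright, hexagon up as it is now, fully down on the floor of its own well. Leave the oil bottle and the starter drive standing where they are.

Things in the scene. Friction and masses are not known exactly. Their poses are not given: they have to be found in the camera images.
- socket_small: The smallest of the four loose chrome spanner sockets: a plain upright cylinder 20 mm in outside diameter and 38 mm tall, about 50 g, hexagon opening on top. It starts standing upright on the flat blue bench mat (240 mm square, 3 mm thick). Origin: centre of its underside; z up along its axis; its yaw has no meaning.
- socket_medium: The second smallest of the four loose chrome spanner sockets: a plain upright cylinder 30 mm in outside diameter and 42 mm tall, about 120 g, hexagon opening on top. It starts standing upright on the flat blue bench mat (240 mm square, 3 mm thick). Origin: centre of its underside; z up along its axis; its yaw has no meaning.
- socket_large: The second largest of the four loose chrome spanner sockets: a plain upright cylinder 40 mm in outside diameter and 46 mm tall, about 210 g, hexagon opening on top. It starts standing upright on the flat blue bench mat (240 mm square, 3 mm thick). Origin: centre of its underside; z up along its axis; its yaw has no meaning.
- socket_largest: The largest of the four loose chrome spanner sockets: a plain upright cylinder 50 mm in outside diameter and 52 mm tall, about 340 g, hexagon opening on top. It starts standing upright on the flat blue bench mat (240 mm square, 3 mm thick). Origin: centre of its underside; z up along its axis; its yaw has no meaning.
- well_small: The smallest round well of the tray, for the 20 mm socket: 29 mm in diameter at the bottom, 45 degree countersink (4 mm) at the mouth, bright orange floor. Origin: centre of its floor, 6 mm above the bench and 9 mm below the tray's top; z up, x along the row towards the larger wells. Fixed tray: 310 x 96 x 15 mm, black on an orange base, at any angle on the bench.
- well_medium: The second smallest round well of the tray, for the 30 mm socket: 39 mm in diameter at the bottom, 45 degree countersink (4 mm) at the mouth, bright orange floor. Origin: centre of its floor, 6 mm above the bench and 9 mm below the tray's top; z up, x along the row towards the larger wells. The four wells are in one straight row, in order of size, 70 mm from centre to centre.
- well_large: The second largest round well of the tray, for the 40 mm socket: 49 mm in diameter at the bottom, 45 degree countersink (4 mm) at the mouth, bright orange floor. Origin: centre of its floor, 6 mm above the bench and 9 mm below the tray's top; z up, x along the row towards the larger wells. Fixed tray: 310 x 96 x 15 mm, black on an orange base, at any angle on the bench.
- well_largest: The largest round well of the tray, for the 50 mm socket: 59 mm in diameter at the bottom, 45 degree countersink (4 mm) at the mouth, bright orange floor. Origin: centre of its floor, 6 mm above the bench and 9 mm below the tray's top; z up, x along the row towards the larger wells. The four wells are in one straight row, in order of size, 70 mm from centre to centre.
- oil_bottle: Bystander: grey flat oil bottle with red label and black spout, 45 x 75 mm, 185 mm tall, standing. Origin: centre of its underside.
- starter_drive: Bystander: steel starter drive (round clutch shell with a toothed pinion on top), 48 mm in diameter, 62 mm tall, standing. Origin: centre of its underside.
There are look-alikes about, which are no part of the job. Leave any pink or turquoise look-alike of the socket_large alone.

How it is judged:
At the end, for the whole second after the job is handed in: Every socket is in the well of its own size: its axis within 8 mm of the well's centre, its underside less than 3 mm above the well's floor, upright within 0.1 rad, hexagon up, at rest and released (horizontal distance between socket_small and well_small below 0.008 m and z of socket_small in the frame of well_small below 0.003 m and angle between each of socket_small, socket_medium, socket_large, socket_largest's own z axis and vertical below 0.1 rad and linear speed of each of socket_small, socket_medium, socket_large, socket_largest below 0.02 m/s and contact force between each of socket_small, socket_medium, socket_large, socket_largest and the fingers below 0.1 N and horizontal distance between socket_medium and well_medium below 0.008 m and z of socket_medium in the frame of well_medium below 0.003 m and horizontal distance between socket_large and well_large below 0.008 m and z of socket_large in the frame of well_large below 0.003 m and horizontal distance between socket_largest and well_largest below 0.008 m and z of socket_largest in the frame of well_largest below 0.003 m); the robot touches nothing.
It fails at once if the oil bottle is pushed more than 30 mm or tipped by more than 0.3 rad (distance of oil_bottle from where it was at the start of the episode above 0.03 m or angle between oil_bottle's own z axis and vertical above 0.3 rad).
It fails at once if the starter drive is pushed more than 30 mm or tipped by more than 0.3 rad (distance of starter_drive from where it was at the start of the episode above 0.03 m or angle between starter_drive's own z axis and vertical above 0.3 rad).
It also fails if it takes over 104 s, if anything falls off the work surface, if the arm or the gripper's body presses on something with over 40 N, if the wrist force passes 120 N, or if a joint passes its speed limit or range.

## Robot

A 6-joint arm with a two-finger parallel gripper is mounted at the origin on the work surface. World frame = base frame: x ahead of the robot, y to its left, z up, the work surface at z = 0. Lengths are in m, angles in rad, forces in N, time in s.
With the tool pointing down it reaches from about 0.275 to 0.75 m from the base axis. Payload 10.2 kg.
Tool frame: the origin (TCP) lies on the mounting face of the last link; the fingertips stand 173 mm ahead of it and the grasp point (between the pads) lies 155 mm ahead of it; z points along the fingers, y is the direction in which the jaws open and shut (so a half turn about z gives the same grasp; the last joint's range is limited). The gripper opens to 85 mm and grips with 20 to 120 N. Pads are 22 mm wide; open, the fingers measure 114 mm over their backs; the gripper's body (76 mm by 85 mm) begins 54 mm behind the grasp point. The pads swing forward as they close: fully open they stand 13 mm farther back than shut.
Start: joints at [-1.426, 0.313, 1.498, -0, 1.331, -0.223], TCP at [0.189, -0.49, 0.405] pointing down, gripper open.
Joint ranges: [-2.94, 2.94], [-0.97, 2.17], [0.19, 2.56], [-1.23, 4.37], [0.02, 3.11], [-2.88, 2.88]. Speed limits (rad/s): [2.39, 2.39, 3.01, 3.14, 3.14, 3.14].

## Interface

Orientations are given as a unit quaternion [w, x, y, z].
In Python, from station import bot gives the robot as it stands. The module is installed in compiled form; this text tells all that it offers.
- The arm moves only by the tool drive_tool, never from a script. Its argument "steps" is a list of rows, each a list of 5 numbers: the opening in per cent of the stroke, from 0 (shut) to 100 (fully open), then the shift along the tool's x, y, z as a fraction of full scale, then the turn about the tool's z as a fraction of full scale. In form: [[gripper, dx, dy, dz, roll], ...]. A call has 1 to 10 rows; each row shifts and turns the commanded pose from where the row before left it, along the tool's axes as they then stand; what a row does not reach is not made up. Full scale, the value 1, is 30 mm for a shift and 6 degrees for a turn. A row lasts 1/8 s, in which the tool goes at most 62.5 mm and 10.7 degrees, less where a joint would pass 70% of its speed; a pose out of reach is approached as far as the arm can. A call with a number of a shift or a turn outside -1 to 1 is refused whole. A call with a gripper value outside its range is refused whole. The fingers move at their own pace and stop on an object; "newtons" is the grip in N (left out, the last holds). Time passes only in rows, so rows that do not move let the fingers close. It gives the time, the measured TCP pose, the force and the opening at its end, in the units of the state.
- bot.read_state(): the state, without advancing time (a new reading comes with each control period).
- bot.camera(name): name is "side" or "top" or "wrist"; returns (picture, depth): 480x640x3 uint8, red, green, blue; 480x640 float32, m along the optical axis (not along the pixel's ray), 0 where there is no reading.
- bot.get_calibration(name): a dict with "intrinsics" (3x3 intrinsics, pixels), "R" (3x3) and "t" (3): a world point X has camera coordinates R X + t. Camera axes: x right, y down, z forward; pixel columns grow to the right and rows downward; lengths in m; the calibration is good to about 2 mm. The wrist camera is an equidistant fisheye: a pixel r from the principal point sees the ray r / f radians off the axis. A picture is of the moment at which its call begins: read the wrist's pose just before it. get_calibration takes no time and is no camera call; for the wrist camera it gives the pose at the moment of the call.
- bot.job_done(): hands the job in, once; it reports no verdict.
The state is a dict: "t": time; "joints": joint angles; "qd": joint speeds; "tau": joint torques, N m; "ee_pos": TCP position; "eef_rot": TCP orientation; "force": force on the tool from outside, world axes, zero at the start; "wrist_torque": the same for the moment, N m; "width": finger opening in m.
Only numpy, scipy, OpenCV 4.12 (cv2) and the standard library are available. Lean on these libraries where they do the work, as an engineer would, in place of code of your own. Each camera call takes 0.05 s, during which the arm holds its last target. There are 200 camera calls.

## Working session

There is one attempt and no reset: what is moved stays moved. The work goes in short steps, Python scripts to look and compute and a tool call to move; the robot and the scene stay as the last step left them, time stands still between calls to the robot, and variables do not carry over. Pictures are saved under pics/ and viewed, about 12 in all and at most 16, crops included, and the job is handed in when it is done.

Besides the shell and the picture viewer there is one more tool, called after "Emit:" as name(argument=value, ...), one argument or row to a line, values as JSON. drive_tool: Moves the arm, as the interface text tells. Its arguments: {"type":"object","properties":{"steps":{"type":"array"},"newtons":{"type":"number"}},"required":["steps"]}

```bash
mkdir -p pics; python3 - <<'E'
from station import bot
import cv2,numpy as np
s=bot.read_state();print(s)
for n in("top","side"):
    p,d=bot.camera(n);cv2.imwrite(f"pics/{n}0.png",p[:,:,::-1]);np.savez(f"{n}0.npz",p=p,d=d)
    print(n,bot.get_calibration(n))
E
```

```text
{'t': 0.0, 'joints': array([-1.42637495e+00,  3.13439624e-01,  1.49841189e+00,  1.84204856e-06,
        1.33097400e+00, -2.23379513e-01]), 'qd': array([ 9.54973567e-05,  1.96556224e-04,  1.63482231e-03, -4.89855128e-04,
       -8.88579765e-04, -2.81560764e-05]), 'tau': array([ 6.72515616e-04, -4.12264287e+01, -2.59739345e+01, -1.42508493e-04,
        4.14070731e-03,  3.29447676e-05]), 'ee_pos': array([ 0.18876523, -0.48985537,  0.40414973]), 'eef_rot': array([-6.15914999e-04,  9.83137769e-01,  1.82865378e-01,  2.52236194e-05]), 'force': array([0.31896469, 0.19061194, 0.88119488]), 'wrist_torque': array([-0.01581791, -0.08350571, -0.04167706]), 'width': 0.08552752777930311}
top {'intrinsics': array([[497.21796598,   0.        , 323.91276301],
       [  0.        , 497.21796598, 239.4807374 ],
       [  0.        ,   0.        ,   1.        ]]), 'R': array([[ 0.00370637, -0.999933  , -0.01096579],
       [-0.98281865, -0.00161888, -0.18456672],
       [ 0.18453661,  0.01146146, -0.98275881]]), 't': array([0.00879155, 0.55237082, 1.29254703])}
side {'intrinsics': array([[504.28575422,   0.        , 316.44060553],
       [  0.        , 504.28575422, 246.88418639],
       [  0.        ,   0.        ,   1.        ]]), 'R': array([[ 0.96454362, -0.26387842, -0.00487765],
       [-0.14983982, -0.53230209, -0.83318816],
       [ 0.21726399,  0.80437719, -0.55296808]]), 't': array([-0.52220684,  0.09816758,  1.04994756])}
```

View pics/top0.png

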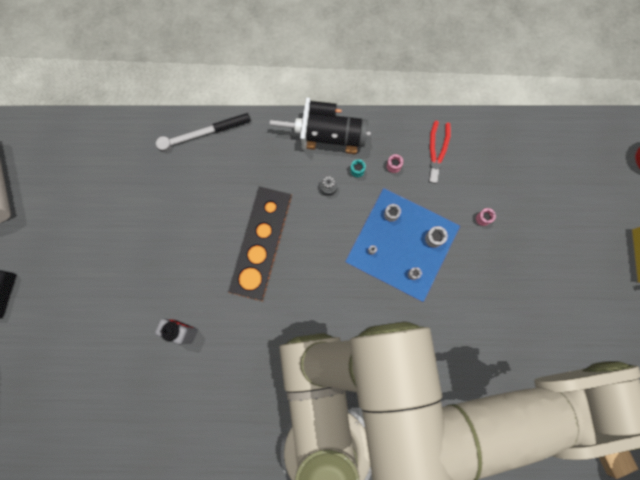

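View pics/side0.png

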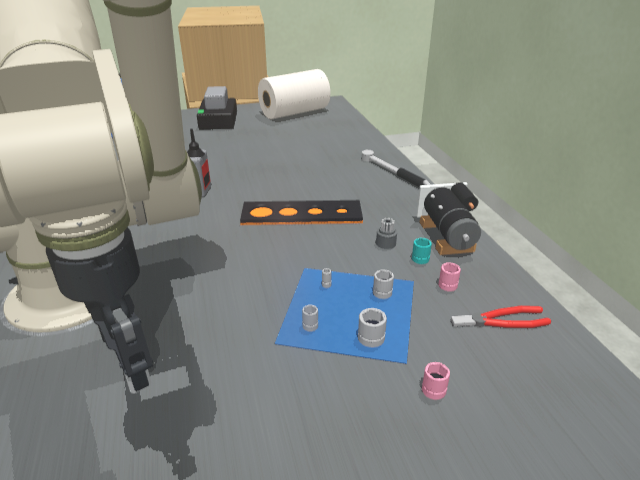

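```bash
cat > h.py <<'E'
import numpy as np,cv2
from scipy.spatial.transform import Rotation as Ro
from station import bot
def ray(c,px,z,fish=False):
    K,R,t=c["intrinsics"],c["R"],c["t"]
    v=np.array([(px[0]-K[0,2])/K[0,0],(px[1]-K[1,2])/K[1,1],1.])
    if fish:
        r=np.hypot(v[0],v[1]);v=np.array([*(v[:2]/max(r,1e-9)*np.sin(r)),np.cos(r)])
    o=-R.T@t;d=R.T@v
    return (o+d*(z-o[2])/d[2])[:2]
def rot(s):
    q=s["eef_rot"];return Ro.from_quat([q[1],q[2],q[3],q[0]]).as_matrix()
def go(target,yang=None):
    """shift in full-scale units (tool axes now) to world TCP target; roll units to put the jaw axis at yang"""
    s=bot.read_state();R=rot(s);out=(R.T@(np.array(target)-s["ee_pos"]))/.03
    a=0
    if yang is not None:
        y=np.arctan2(R[1,1],R[0,1]);a=(yang-y+np.pi/2)%np.pi-np.pi/2
        a=-np.degrees(a)/6   # tool z is down
    return np.round(out,2),round(a,2)
E
python3 - <<'E'
from h import *
def blobs(m,mn):
    n,l,st,c=cv2.connectedComponentsWithStats(m.astype(np.uint8));return [(c[i],st[i]) for i in range(1,n) if st[i][4]>=mn]
D=np.load("top0.npz");p=D["p"];h=cv2.cvtColor(p,cv2.COLOR_RGB2HSV);c=bot.get_calibration("top")
o=(h[...,0]>8)&(h[...,0]<25)&(h[...,1]>150)&(h[...,2]>150)
for b,s in blobs(o[180:300,225:300],40):
    b=b+[225,180];print("well",b,s[2:],ray(c,b,.006))
blue=((h[...,0]>100)&(h[...,0]<118)&(h[...,1]>150)).astype(np.uint8)
cn=max(cv2.findContours(blue,0,2)[0],key=cv2.contourArea)
f=np.zeros_like(blue);cv2.drawContours(f,[cn],-1,1,-1);f=cv2.erode(f,np.ones((3,3)))
for b,s in blobs(f&(1-blue),20):
    z=.05
    x,y,w,hh,A=s
    print("sock",b,s,ray(c,b,.025), np.unique(np.round(D['d'][y:y+hh,x:x+w].min(),3)))
E
```

```text
well [270.05319149 206.79787234] [11 11 94] [0.65489068 0.1638306 ]
well [263.40606061 230.33939394] [ 14  14 165] [0.58673523 0.18091393]
well [256.56153846 254.30384615] [ 18  18 260] [0.51857396 0.19821609]
well [249.67095116 278.46015424] [ 22  22 389] [0.45107886 0.21532503]
sock [392.17554859 212.10971787] [383 202  20  21 319] [ 0.63509701 -0.17902914] [0.]
sock [436.10638298 236.31702128] [424 225  26  24 470] [ 0.56668765 -0.29833721] [0.]
sock [372.28318584 249.31858407] [367 244  12  12 113] [ 0.53006623 -0.12225727] [1.344]
sock [414.77114428 273.05970149] [407 266  17  15 201] [ 0.46488547 -0.23665825] [0.]
```

```bash
python3 - <<'E'
from h import *
print(go([.55,-.21,.38],1.323)); c=bot.get_calibration("wrist");print(c, -c["R"].T@c["t"])
E
```

```text
(array([14.59, -4.37,  0.81]), np.float64(5.88))
{'intrinsics': array([[371.64829954,   0.        , 314.72734146],
       [  0.        , 371.64829954, 235.50861189],
       [  0.        ,   0.        ,   1.        ]]), 'R': array([[ 0.35919319, -0.93326272, -0.00097801],
       [-0.89804052, -0.34592171,  0.27177453],
       [-0.25397535, -0.09674127, -0.96236046]]), 't': array([-0.52385158, -0.03625831,  0.37706294])} [ 0.25136718 -0.46495614  0.37221222]
```

Emit:
drive_tool(
  steps=[
    [100,1,-0.3,0,0],
    [100,1,-0.3,0,0],
    [100,1,-0.3,0,0],
    [100,1,-0.3,0,0],
    [100,1,-0.3,0,0],
    [100,1,-0.3,0,0],
    [100,1,-0.3,0,0],
    [100,1,-0.3,0.2,0],
    [100,1,-0.3,0.2,0],
    [100,1,-0.3,0.2,0],
  ],
)

```text
t: 1.35
ee_pos: [0.4371, -0.2973, 0.3862]
eef_rot: [-0.0, 0.983, 0.183, -0.0]
force: [-0.2, 0.6, 0.5]
width: 0.0852
```

Emit:
drive_tool(
  steps=[
    [100,1,-0.3,0,0],
    [100,1,-0.3,0,0],
    [100,1,-0.3,0,0],
    [100,1,-0.3,0,0],
    [100,0.5,-0.2,0.2,0],
    [100,0,0,0,1],
    [100,0,0,0,1],
    [100,0,0,0,1],
    [100,0,0,0,1],
    [100,0,0,0,1],
  ],
)

```text
t: 2.6
ee_pos: [0.5469, -0.2106, 0.38]
eef_rot: [-0.0, 0.997, -0.08, -0.001]
force: [0.1, -0.3, -0.3]
width: 0.0852
```

```bash
python3 - <<'E'
from h import *
s=bot.read_state();print(s["ee_pos"],s["joints"],s["t"],go([.55,-.21,.38],1.323))
c=bot.get_calibration("wrist")
p,d=bot.camera("wrist");cv2.imwrite("pics/w1.png",p[:,:,::-1]);np.savez("w1.npz",p=p,**c)
E
```

```text
[ 0.54687172 -0.21063996  0.38002641] [-5.67412943e-01  4.66257781e-01  1.34203217e+00 -1.76505274e-04
  1.33440641e+00  1.16315922e+00] 2.6 (array([ 0.1 , -0.04,  0.  ]), np.float64(0.84))
```

View pics/w1.png

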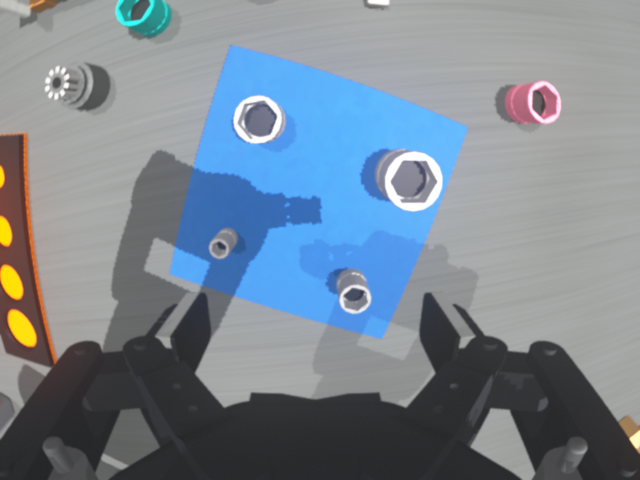

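```bash
python3 - <<'E'
from h import *
D=np.load("w1.npz");p=D["p"];c={k:D[k] for k in("intrinsics","R","t")}
g=p.min(axis=2)   # min channel: blue low
vis=p[...,::-1].copy()
for n,(x,y),r,zt,rad in [("small",(220,246),15,.041,10),("medium",(354,297),24,.045,15),("large",(259,119),34,.049,20),("largest",(411,180),42,.055,25)]:
    w=g[y-r:y+r,x-r:x+r]
    for th in ({"small":(120,140,160)}.get(n,(200,215,230))):
        m=(w>th).astype(np.uint8);cs=cv2.findContours(m,0,1)[0]
        k=max(cs,key=lambda q:cv2.boundingRect(q)[2]*cv2.boundingRect(q)[3])
        e=cv2.fitEllipse(cv2.convexHull(k));ce=np.array(e[0])+[x-r,y-r]
        print(n,th,ce,np.round(e[1],1),ray(c,ce,zt,True))
    cv2.ellipse(vis,(tuple(ce),e[1],e[2]),(0,0,255),1)
cv2.imwrite("pics/w1v.png",cv2.resize(vis[80:330,190:460],None,fx=2.2,fy=2.2))
E
```

```text
small 120 [222.01281548 243.80535507] [22.7 31.8] [ 0.53274905 -0.12555406]
small 140 [218.72675037 247.91983414] [19.3 20.8] [ 0.52949552 -0.12165915]
small 160 [218.57443523 248.1334877 ] [17.9 19.7] [ 0.52932307 -0.12147231]
medium 200 [354.8681469  298.62899017] [27.3 30.8] [ 0.46407144 -0.23408693]
medium 215 [354.85859299 298.52780914] [26.9 30.5] [ 0.46417412 -0.23409047]
medium 230 [350.44828415 303.31243896] [29.7 42.1] [ 0.46005757 -0.22954436]
large 200 [257.20129395 119.11926651] [47.3 48.4] [ 0.63209165 -0.17800031]
large 215 [257.2191925  119.16580963] [47.  48.1] [ 0.63205164 -0.17800814]
large 230 [257.14823914 119.09004593] [46.3 47.5] [ 0.63212325 -0.17796211]
largest 200 [413.13000488 180.92888641] [57.4 59.4] [ 0.5638303  -0.29426464]
largest 215 [413.30276108 180.9393425 ] [57.  59.1] [ 0.56380214 -0.29440898]
largest 230 [413.25363159 181.0064888 ] [56.5 58.7] [ 0.56375295 -0.29436148]
```

View pics/w1v.png

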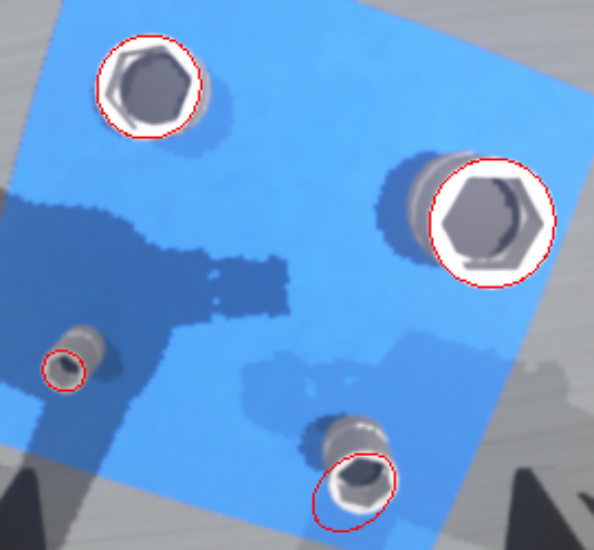

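```bash
python3 - <<'E'
from h import *
print(go([.5638,-.2944,.26]))
E
```

```text
(array([1.02, 2.66, 4.  ]), 0)
```

Emit:
drive_tool(
  steps=[
    [100,0.3,0.7,0.9,0],
    [100,0.3,0.7,0.9,0],
    [100,0.3,0.7,0.9,0],
    [100,0.12,0.56,0.9,0],
    [100,0,0,0.4,0.84],
    [100,0,0,0,0],
  ],
  newtons=40,
)

```text
t: 3.4
ee_pos: [0.5646, -0.2941, 0.2594]
eef_rot: [-0.001, 0.993, -0.121, -0.001]
force: [-0.3, -0.1, -1.1]
width: 0.0855
```

```bash
python3 - <<'E'
from h import *
print(go([.5638,-.2944,.195],1.323))
E
```

```text
(array([-0.02,  0.02,  2.15]), np.float64(0.05))
```

Accurate. Descend, grip, lift.

Emit:
drive_tool(
  steps=[
    [100,0,0,0.8,0],
    [100,0,0,0.8,0],
    [100,0,0,0.55,0],
    [0,0,0,0,0],
    [0,0,0,0,0],
    [0,0,0,0,0],
    [0,0,0,0,0],
    [0,0,0,0,0],
    [0,0,0,0,0],
  ],
)

```text
t: 4.53
ee_pos: [0.5654, -0.2941, 0.1977]
eef_rot: [0.001, 0.993, -0.121, 0.001]
force: [0.0, -0.1, 5.4]
width: 0.0488
```

Emit:
drive_tool(
  steps=[
    [0,0,0,-0.5,0],
    [0,0,0,-0.8,0],
    [0,0,0,-0.8,0],
    [0,0,0,-0.8,0],
    [0,0,0,-0.8,0],
    [0,0,0,0,0],
  ],
)

```text
t: 5.28
ee_pos: [0.5651, -0.2939, 0.3093]
eef_rot: [0.001, 0.993, -0.122, 0.002]
force: [-0.0, -0.8, -4.0]
width: 0.049
```

```bash
python3 - <<'E'
from h import *
print(go([.4511,.2153,.30],1.323))
E
```

```text
(array([ -7.78, -15.56,   0.26]), np.float64(0.04))
```

Emit:
drive_tool(
  steps=[
    [0,-0.3,-0.6,0,0],
    [0,-0.5,-1,0,0],
    [0,-0.5,-1,0,0],
    [0,-0.5,-1,0,0],
    [0,-0.5,-1,0,0],
    [0,-0.5,-1,0,0],
    [0,-0.5,-1,0,0],
    [0,-0.5,-1,0,0],
    [0,-0.5,-1,0,0],
    [0,-0.5,-1,0,0],
  ],
)

```text
t: 6.52
ee_pos: [0.4942, 0.0214, 0.3063]
eef_rot: [-0.0, 0.993, -0.122, -0.001]
force: [0.2, -0.4, -2.7]
width: 0.0492
```

Emit:
drive_tool(
  steps=[
    [0,-0.5,-1,0,0],
    [0,-0.5,-1,0,0],
    [0,-0.5,-1,0,0],
    [0,-0.5,-1,0,0],
    [0,-0.5,-1,0,0],
    [0,-0.5,-0.8,0,0],
    [0,0,0,0,0],
  ],
)

```text
t: 7.4
ee_pos: [0.4486, 0.2121, 0.3063]
eef_rot: [0.0, 0.993, -0.12, -0.001]
force: [0.1, 0.2, -1.9]
width: 0.049
```

```bash
python3 - <<'E'
from h import *
print(bot.read_state()["t"],go([.4511,.2153,.30],1.323),bot.read_state()["joints"])
c=bot.get_calibration("wrist")
p,d=bot.camera("wrist");cv2.imwrite("pics/w2.png",p[:,:,::-1]);np.savez("w2.npz",p=p,**c)
h=cv2.cvtColor(p,cv2.COLOR_RGB2HSV)
o=((h[...,0]>8)&(h[...,0]<28)&(h[...,1]>150)&(h[...,2]>120)).astype(np.uint8)
n,l,st,ce=cv2.connectedComponentsWithStats(o)
for i in range(1,n):
    if st[i][4]>150: print(st[i],ce[i],ray(c,ce[i],.006,True))
E
```

```text
7.4 (array([ 0.06, -0.12,  0.21]), np.float64(0.06)) [2.05091372e-01 3.54437130e-01 1.71606717e+00 1.84367655e-04
 1.07291729e+00 2.01701379e+00]
[282   8  57  52 351] [310.83475783  31.20512821] [0.58717405 0.18026662]
[275  94  71  71 502] [311.2250996  127.91832669] [0.51752755 0.19714096]
[ 270  183   80   62 1939] [298.81743167 218.30428056] [0.45533652 0.22204896]
```

View pics/w2.png

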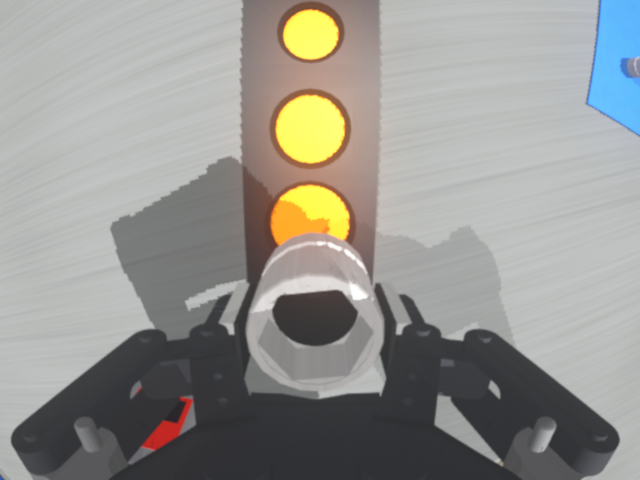

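```bash
python3 - <<'E'
from h import *
print(go([.4525,.2148,.2005],1.323))
E
```

```text
(array([ 0.09, -0.15,  3.53]), np.float64(0.05))
```

Emit:
drive_tool(
  steps=[
    [0,0.09,-0.15,0,0.05],
    [0,0,0,0.8,0],
    [0,0,0,0.8,0],
    [0,0,0,0.8,0],
    [0,0,0,0.6,0],
    [0,0,0,0.3,0],
    [0,0,0,0.2,0],
    [0,0,0,0,0],
  ],
)

```text
t: 8.45
ee_pos: [0.4533, 0.2145, 0.2023]
eef_rot: [-0.0, 0.992, -0.124, 0.0]
force: [-0.1, -0.7, -1.6]
width: 0.0488
```

Emit:
drive_tool(
  steps=[
    [0,0,0,0.07,0],
    [0,0,0,0.05,0],
    [0,0,0,0,0],
  ],
)

```text
t: 8.82
ee_pos: [0.4534, 0.2147, 0.2006]
eef_rot: [-0.0, 0.992, -0.124, 0.001]
force: [-6.4, -2.6, 16.7]
width: 0.0489
```

Emit:
drive_tool(
  steps=[
    [100,0,0,0,0],
    [100,0,0,0,0],
    [100,0,0,0,0],
    [100,0,0,0,0],
    [100,0,0,-0.8,0],
    [100,0,0,-1,0],
    [100,0,0,-1,0],
    [100,0,0,0,0],
  ],
)

```text
t: 9.82
ee_pos: [0.4535, 0.2147, 0.2844]
eef_rot: [-0.001, 0.992, -0.124, 0.002]
force: [0.4, 1.1, -0.6]
width: 0.0854
```

```bash
python3 - <<'E'
from h import *
print(go([.6315,-.178,.26],1.323))
c=bot.get_calibration("wrist")
p,d=bot.camera("wrist");cv2.imwrite("pics/w3.png",p[:,:,::-1])
E
```

```text
(array([ 8.97, 11.23,  0.83]), np.float64(-0.01))
```

View pics/w3.png

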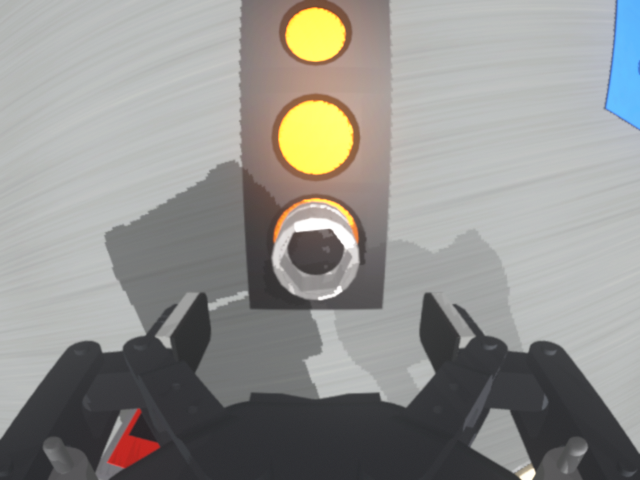

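Emit:
drive_tool(
  steps=[
    [100,0.8,1,0,0],
    [100,0.8,1,0,0],
    [100,0.8,1,0,0],
    [100,0.8,1,0,0],
    [100,0.8,1,0,0],
    [100,0.8,1,0,0],
    [100,0.8,1,0,0],
    [100,0.8,1,0,0],
    [100,0.8,1,0,0],
    [100,0.8,1,0,0],
  ],
)

```text
t: 11.12
ee_pos: [0.6121, -0.1364, 0.281]
eef_rot: [-0.0, 0.992, -0.124, -0.001]
force: [-0.3, 0.6, -0.1]
width: 0.0854
```

Emit:
drive_tool(
  steps=[
    [100,0.7,1,0,0],
    [100,0.27,0.23,0.4,0],
    [100,0,0,0.4,0],
    [100,0,0,0,0],
  ],
)

```text
t: 11.62
ee_pos: [0.6306, -0.1769, 0.2567]
eef_rot: [-0.001, 0.992, -0.124, -0.002]
force: [-0.1, -0.2, 0.8]
width: 0.0856
```

```bash
python3 - <<'E'
from h import *
print(go([.6321,-.178,.195],1.323))
E
```

```text
(array([0.07, 0.02, 2.06]), np.float64(-0.0))
```

Emit:
drive_tool(
  steps=[
    [100,0.05,0,0.8,0],
    [100,0,0,0.8,0],
    [100,0,0,0.4,0],
    [0,0,0,0,0],
    [0,0,0,0,0],
    [0,0,0,0,0],
    [0,0,0,0,0],
    [0,0,0,0,0],
    [0,0,0,0,0],
  ],
)

```text
t: 12.75
ee_pos: [0.6327, -0.1785, 0.2]
eef_rot: [0.0, 0.992, -0.124, 0.001]
force: [-0.9, 2.7, 6.6]
width: 0.0387
```

Emit:
drive_tool(
  steps=[
    [0,0,0,-0.5,0],
    [0,0,0,-0.8,0],
    [0,0,0,-0.8,0],
    [0,0,0,-0.8,0],
    [0,0,0,-0.8,0],
    [0,0,0,0,0],
  ],
)

```text
t: 13.5
ee_pos: [0.6325, -0.1786, 0.3119]
eef_rot: [0.001, 0.992, -0.124, 0.002]
force: [-0.1, 0.3, -1.2]
width: 0.039
```

```bash
python3 - <<'E'
from h import *
print(go([.5186,.1975,.30],1.323))
E
```

```text
(array([ -6.77, -11.22,   0.36]), np.float64(-0.01))
```

Emit:
drive_tool(
  steps=[
    [0,-0.3,-0.6,0,0],
    [0,-0.6,-1,0,0],
    [0,-0.6,-1,0,0],
    [0,-0.6,-1,0,0],
    [0,-0.6,-1,0,0],
    [0,-0.6,-1,0,0],
    [0,-0.6,-1,0,0],
    [0,-0.6,-1,0,0],
    [0,-0.6,-1,0,0],
    [0,-0.6,-1,0,0],
  ],
)

```text
t: 14.75
ee_pos: [0.5362, 0.1446, 0.3085]
eef_rot: [0.0, 0.992, -0.124, -0.001]
force: [0.2, 0.8, -1.7]
width: 0.0387
```

Emit:
drive_tool(
  steps=[
    [0,-0.6,-1,0,0],
    [0,-0.4,-0.6,0,0],
    [0,0,0,0,0],
    [0,0,0,0,0],
  ],
)

```text
t: 15.25
ee_pos: [0.5202, 0.1964, 0.3091]
eef_rot: [0.0, 0.992, -0.124, -0.0]
force: [1.0, -0.6, -1.5]
width: 0.0386
```

```bash
python3 - <<'E'
from h import *
print(go([.5186,.1975,.203],1.323))
E
```

```text
(array([-0.06, -0.02,  3.54]), np.float64(-0.01))
```

Emit:
drive_tool(
  steps=[
    [0,-0.05,-0.03,0,0],
    [0,0,0,0.8,0],
    [0,0,0,0.8,0],
    [0,0,0,0.8,0],
    [0,0,0,0.6,0],
    [0,0,0,0.3,0],
    [0,0,0,0.22,0],
    [0,0,0,0.06,0],
    [0,0,0,0,0],
  ],
)

```text
t: 16.38
ee_pos: [0.5193, 0.1978, 0.203]
eef_rot: [-0.0, 0.992, -0.124, 0.0]
force: [-1.9, -1.2, 2.6]
width: 0.0381
```

Emit:
drive_tool(
  steps=[
    [0,0,0,0.05,0],
    [0,0,0,0,0],
  ],
)

```text
t: 16.62
ee_pos: [0.5194, 0.1978, 0.2029]
eef_rot: [0.0, 0.992, -0.124, 0.001]
force: [-8.7, -3.4, 18.2]
width: 0.0382
```

Contact on the floor as predicted. Release, lift, and go for the medium one.

Emit:
drive_tool(
  steps=[
    [100,0,0,0,0],
    [100,0,0,0,0],
    [100,0,0,0,0],
    [100,0,0,0,0],
    [100,0,0,-0.8,0],
    [100,0,0,-1,0],
    [100,0,0,-1,0],
    [100,0,0,0,0],
  ],
)

```text
t: 17.62
ee_pos: [0.5195, 0.1979, 0.2867]
eef_rot: [-0.001, 0.992, -0.124, 0.002]
force: [-0.5, -0.1, -0.8]
width: 0.0859
```

```bash
python3 - <<'E'
from h import *
print(go([.4642,-.2341,.26],1.323))
E
```

```text
(array([ 1.76, 14.41,  0.87]), np.float64(-0.01))
```

Emit:
drive_tool(
  steps=[
    [100,0.1,1,0,0],
    [100,0.1,1,0,0],
    [100,0.1,1,0,0],
    [100,0.1,1,0,0],
    [100,0.1,1,0,0],
    [100,0.1,1,0,0],
    [100,0.1,1,0,0],
    [100,0.1,1,0,0],
    [100,0.1,1,0,0],
    [100,0.1,1,0,0],
  ],
)

```text
t: 18.88
ee_pos: [0.4739, -0.1012, 0.2838]
eef_rot: [-0.0, 0.992, -0.124, -0.001]
force: [0.8, -0.5, 0.0]
width: 0.0853
```

Emit:
drive_tool(
  steps=[
    [100,0.2,1,0,0],
    [100,0.2,1,0,0],
    [100,0.2,1,0,0],
    [100,0.2,1,0,0],
    [100,0,0.4,0.4,0],
    [100,0,0,0.4,0],
    [100,0,0,0,0],
  ],
)

```text
t: 19.75
ee_pos: [0.4649, -0.233, 0.2592]
eef_rot: [-0.001, 0.992, -0.124, -0.001]
force: [-0.7, 0.1, -0.2]
width: 0.0856
```

```bash
python3 - <<'E'
from h import *
print(go([.4642,-.2341,.197],1.323))
E
```

```text
(array([-0.01,  0.04,  2.07]), np.float64(-0.0))
```

Emit:
drive_tool(
  steps=[
    [100,0,0.04,0.8,0],
    [100,0,0,0.8,0],
    [100,0,0,0.45,0],
    [0,0,0,0,0],
    [0,0,0,0,0],
    [0,0,0,0,0],
    [0,0,0,0,0],
    [0,0,0,0,0],
    [0,0,0,0,0],
    [0,0,0,0,0],
  ],
)

```text
t: 21.0
ee_pos: [0.4649, -0.2354, 0.2001]
eef_rot: [0.0, 0.992, -0.124, 0.001]
force: [-0.9, -0.3, 6.2]
width: 0.0286
```

Emit:
drive_tool(
  steps=[
    [0,0,0,-0.5,0],
    [0,0,0,-0.8,0],
    [0,0,0,-0.8,0],
    [0,0,0,-0.8,0],
    [0,0,0,-0.8,0],
    [0,0,0,0,0],
  ],
)

```text
t: 21.75
ee_pos: [0.4648, -0.2353, 0.3121]
eef_rot: [0.001, 0.992, -0.124, 0.002]
force: [0.1, 0.3, -2.2]
width: 0.0287
```

```bash
python3 - <<'E'
from h import *
print(go([.5872,.1807,.31],1.323))
E
```

```text
(array([  0.54, -14.45,   0.05]), np.float64(-0.01))
```

Emit:
drive_tool(
  steps=[
    [0,0,-0.6,0,0],
    [0,0,-1,0,0],
    [0,0,-1,0,0],
    [0,0,-1,0,0],
    [0,0,-1,0,0],
    [0,0,-1,0,0],
    [0,0.1,-1,0,0],
    [0,0.1,-1,0,0],
    [0,0.1,-1,0,0],
    [0,0.1,-1,0,0],
  ],
)

```text
t: 23.0
ee_pos: [0.5471, 0.043, 0.309]
eef_rot: [-0.0, 0.992, -0.124, -0.001]
force: [0.5, 0.0, -1.1]
width: 0.0282
```

Emit:
drive_tool(
  steps=[
    [0,0.1,-1,0,0],
    [0,0.1,-1,0,0],
    [0,0,-1,0,0],
    [0,0,-1,0,0],
    [0,0,-0.8,0,0],
    [0,0,0,0,0],
    [0,0,0,0,0],
  ],
)

```text
t: 23.88
ee_pos: [0.5882, 0.179, 0.3093]
eef_rot: [0.0, 0.992, -0.124, -0.001]
force: [-0.2, -1.1, -0.5]
width: 0.0286
```

```bash
python3 - <<'E'
from h import *
print(go([.5872,.1807,.203],1.323))
E
```

```text
(array([-0.04, -0.05,  3.55]), np.float64(-0.01))
```

Emit:
drive_tool(
  steps=[
    [0,-0.03,-0.05,0,0],
    [0,0,0,0.8,0],
    [0,0,0,0.8,0],
    [0,0,0,0.8,0],
    [0,0,0,0.6,0],
    [0,0,0,0.3,0],
    [0,0,0,0.22,0],
    [0,0,0,0.06,0],
    [0,0,0,0.04,0],
    [0,0,0,0,0],
  ],
)

```text
t: 25.12
ee_pos: [0.5883, 0.1806, 0.2031]
eef_rot: [0.0, 0.992, -0.124, 0.001]
force: [-3.3, -0.3, 6.8]
width: 0.0284
```

Contact at the expected height. Release and go for the small one.

Emit:
drive_tool(
  steps=[
    [100,0,0,0,0],
    [100,0,0,0,0],
    [100,0,0,0,0],
    [100,0,0,0,0],
    [100,0,0,0,0],
    [100,0,0,-0.8,0],
    [100,0,0,-1,0],
    [100,0,0,-1,0],
    [100,0,0,0,0],
  ],
)

```text
t: 26.25
ee_pos: [0.5885, 0.1807, 0.2879]
eef_rot: [-0.001, 0.992, -0.124, 0.002]
force: [0.2, -0.3, -0.7]
width: 0.0856
```

```bash
python3 - <<'E'
from h import *
print(go([.5294,-.1216,.26],1.323))
E
```

```text
(array([ 0.57, 10.25,  0.92]), np.float64(-0.01))
```

Emit:
drive_tool(
  steps=[
    [100,0,0.8,0,0],
    [100,0,1,0,0],
    [100,0.1,1,0,0],
    [100,0.1,1,0,0],
    [100,0.1,1,0,0],
    [100,0.1,1,0,0],
    [100,0.1,1,0,0],
    [100,0,1,0,0],
    [100,0,1,0,0],
    [100,0,1,0,0],
  ],
)

```text
t: 27.5
ee_pos: [0.5298, -0.1089, 0.2846]
eef_rot: [-0.0, 0.992, -0.124, -0.001]
force: [0.5, -0.1, 0.2]
width: 0.0857
```

Emit:
drive_tool(
  steps=[
    [100,0,0.5,0.4,0],
    [100,0,0,0.4,0],
    [100,0,0,0,0],
    [100,0,0,0,0],
  ],
)

```text
t: 28.0
ee_pos: [0.5268, -0.1217, 0.2615]
eef_rot: [-0.0, 0.992, -0.124, -0.0]
force: [0.8, -0.9, 0.2]
width: 0.0855
```

```bash
python3 - <<'E'
from h import *
print(go([.5294,-.1216,.195],1.323))
E
```

```text
(array([ 0.08, -0.03,  2.22]), np.float64(-0.0))
```

Emit:
drive_tool(
  steps=[
    [100,0.08,-0.03,0.8,0],
    [100,0,0,0.8,0],
    [100,0,0,0.58,0],
    [0,0,0,0,0],
    [0,0,0,0,0],
    [0,0,0,0,0],
    [0,0,0,0,0],
    [0,0,0,0,0],
    [0,0,0,0,0],
    [0,0,0,0,0],
  ],
)

```text
t: 29.25
ee_pos: [0.5293, -0.1223, 0.1968]
eef_rot: [0.0, 0.992, -0.124, 0.001]
force: [-0.4, 0.7, 6.5]
width: 0.0181
```

Emit:
drive_tool(
  steps=[
    [0,0,0,-0.5,0],
    [0,0,0,-0.8,0],
    [0,0,0,-0.8,0],
    [0,0,0,-0.8,0],
    [0,0,0,-0.8,0],
    [0,0,0,0,0],
  ],
)

```text
t: 30.0
ee_pos: [0.5292, -0.1223, 0.3091]
eef_rot: [0.001, 0.992, -0.124, 0.002]
force: [0.3, -0.6, -1.1]
width: 0.0182
```

```bash
python3 - <<'E'
from h import *
print(go([.6553,.1635,.31],1.323))
E
```

```text
(array([  1.73, -10.27,  -0.03]), np.float64(-0.01))
```

Emit:
drive_tool(
  steps=[
    [0,0.1,-0.6,0,0],
    [0,0.2,-1,0,0],
    [0,0.2,-1,0,0],
    [0,0.2,-1,0,0],
    [0,0.2,-1,0,0],
    [0,0.2,-1,0,0],
    [0,0.2,-1,0,0],
    [0,0.2,-1,0,0],
    [0,0.2,-1,0,0],
    [0,0.2,-1,0,0],
  ],
)

```text
t: 31.25
ee_pos: [0.6554, 0.1451, 0.3057]
eef_rot: [0.0, 0.992, -0.124, -0.001]
force: [0.5, -0.7, -0.6]
width: 0.0184
```

Emit:
drive_tool(
  steps=[
    [0,0,-0.6,0,0],
    [0,0,0,0,0],
    [0,0,0,0,0],
  ],
)

```text
t: 31.62
ee_pos: [0.6595, 0.1597, 0.3069]
eef_rot: [0.0, 0.992, -0.124, -0.0]
force: [0.5, -0.6, -0.8]
width: 0.018
```

```bash
python3 - <<'E'
from h import *
print(go([.6553,.1635,.20],1.323))
E
```

```text
(array([-0.17, -0.09,  3.56]), np.float64(-0.02))
```

Emit:
drive_tool(
  steps=[
    [0,-0.16,-0.08,0,0],
    [0,0,0,0.8,0],
    [0,0,0,0.8,0],
    [0,0,0,0.8,0],
    [0,0,0,0.6,0],
    [0,0,0,0.3,0],
    [0,0,0,0.22,0],
    [0,0,0,0.06,0],
    [0,0,0,0.04,0],
    [0,0,0,0,0],
  ],
)

```text
t: 32.88
ee_pos: [0.6559, 0.1637, 0.1999]
eef_rot: [-0.0, 0.992, -0.124, 0.001]
force: [-1.8, -0.9, 4.1]
width: 0.0183
```

Emit:
drive_tool(
  steps=[
    [100,0,0,0,0],
    [100,0,0,0,0],
    [100,0,0,0,0],
    [100,0,0,0,0],
    [100,0,0,0,0],
    [100,0,0,-0.8,0],
    [100,0,0,-1,0],
    [100,0,0,-1,0],
    [100,-0.5,0,-1,0],
    [100,-1,0,-1,0],
  ],
)

```text
t: 34.12
ee_pos: [0.6119, 0.1746, 0.3433]
eef_rot: [-0.0, 0.992, -0.125, 0.0]
force: [0.0, -0.2, 0.9]
width: 0.0853
```

Emit:
drive_tool(
  steps=[
    [100,-1,0,-1,0],
    [100,-1,0,0,0],
    [100,-1,0,0,0],
    [100,-1,0,0,0],
    [100,0,0,0,0],
    [100,0,0,0,0],
  ],
)

```text
t: 34.88
ee_pos: [0.4963, 0.2043, 0.3728]
eef_rot: [-0.0, 0.992, -0.124, 0.0]
force: [-0.1, -0.4, -0.1]
width: 0.0852
```

```bash
python3 - <<'E'
from h import *
s=bot.read_state();print(s["t"],s["ee_pos"])
c=bot.get_calibration("wrist")
p,d=bot.camera("wrist");cv2.imwrite("pics/w4.png",p[:,:,::-1]);np.savez("w4.npz",p=p,d=d,**c)
p,d=bot.camera("side");cv2.imwrite("pics/s4.png",cv2.resize(p[160:300,180:420,::-1],None,fx=3,fy=3,interpolation=2))
E
```

```text
34.875 [0.49629664 0.20425995 0.37280423]
```

View pics/w4.png

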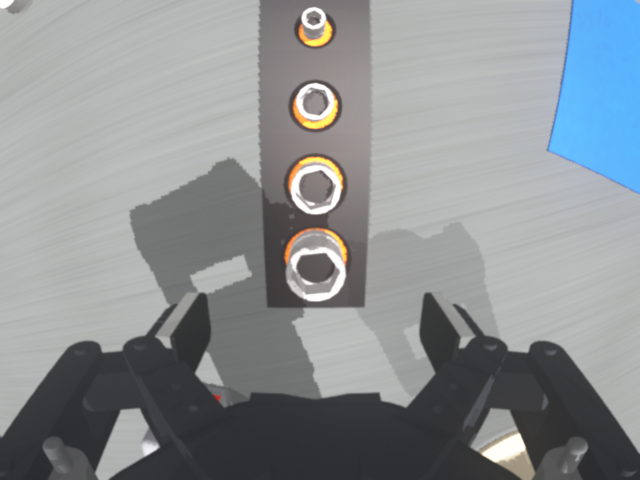

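View pics/s4.png

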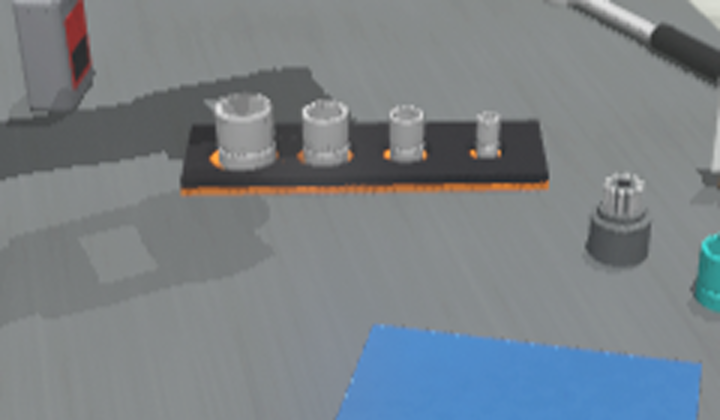

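```bash
python3 - <<'E'
from h import *
D=np.load("w4.npz");p=D["p"];c={k:D[k] for k in("intrinsics","R","t")}
g=p.min(axis=2);o=-c["R"].T@c["t"]
for n,(x,y),r,zt,w in [("small",(313,19),16,.044,(.6549,.1636)),("medium",(316,102),22,.048,(.587,.1806)),("large",(315,188),29,.052,(.518,.1977)),("largest",(316,270),34,.058,(.4511,.215))]:
    for th in(150,190,220):
        m=(g[y-r:y+r,x-r:x+r]>th).astype(np.uint8)
        k=max(cv2.findContours(m,0,1)[0],key=lambda q:cv2.boundingRect(q)[2]*cv2.boundingRect(q)[3])
        e=cv2.fitEllipse(cv2.convexHull(k));ce=np.array(e[0])+[x-r,y-r]
        print(n,th,np.round(e[1],1),"offset mm",np.round((ray(c,ce,zt,True)-w)*1000,1))
    k=D["d"][y-r:y+r,x-r:x+r];j=(g[y-r:y+r,x-r:x+r]>190)&(k>0)
    v,u=np.nonzero(j);K=c["intrinsics"];X=[]
    for a,b in zip(u+x-r,v+y-r):
        q=np.array([(a-K[0,2])/K[0,0],(b-K[1,2])/K[1,1]]);rr=np.hypot(*q)
        d=np.array([*(q/rr*np.sin(rr)),np.cos(rr)]);d*=D["d"][b,a]/d[2];X.append((o+c["R"].T@d)[2])
    if X: print("  top z mm: median",np.round(np.median(X)*1000,1),"p90",np.round(np.percentile(X,90)*1000,1),"expected",zt*1000)
E
```

```text
small 150 [24.  29.9] offset mm [-3.   1.1]
small 190 [21.7 23.9] offset mm [-0.7  1.3]
small 220 [21.1 23.4] offset mm [-0.7  1.3]
  top z mm: median 42.2 p90 43.5 expected 44.0
medium 150 [37.5 38.2] offset mm [-1.1  0.5]
medium 190 [36.5 37.6] offset mm [-1.   0.5]
medium 220 [35.9 36.9] offset mm [-1.   0.5]
  top z mm: median 46.0 p90 47.3 expected 48.0
large 150 [49.9 53.4] offset mm [ 2.  -0.4]
large 190 [49.3 49.7] offset mm [ 1.1 -0.1]
large 220 [48.6 49.2] offset mm [ 1.  -0.1]
  top z mm: median 50.1 p90 51.3 expected 52.0
largest 150 [58.2 67.3] offset mm [ 5.1 -3.1]
largest 190 [55.1 58.6] offset mm [ 2.1 -1. ]
largest 220 [54.8 56. ] offset mm [ 1.9 -1.4]
  top z mm: median 56.3 p90 57.4 expected 58.0
```

All are seated, within about 2.5 mm of centre, and at the expected heights.

```bash
python3 -c "
from station import bot
print(bot.job_done())"
```

```text
the job is handed in; nothing more can be done
None
```

All four sockets are standing in the wells of their own size, and I handed the job in at about 35 s on the robot's clock. No verdict was reported.

- **Position:** the last wrist picture puts each socket's rim within about 2.5 mm of its well's centre. This uses the clean mask thresholds. The loosest threshold also picked up part of the side walls and gave up to 6 mm for the largest socket, so I discarded it.
- **Depth:** the measured socket tops were 42, 46, 50 and 56 mm, against 44, 48, 52 and 58 mm expected when fully seated. They all read about 2 mm low, which is about the calibration error. When I lowered each socket, it met the floor at the height I had predicted.
- **Upright:** in the pictures all four stand upright with the hexagon up.
- **Bystanders:** the oil bottle and starter drive are still standing in the final side picture, and I did not see the arm touch either. I did not measure their positions again. The gripper was open and well clear of everything at hand-in.

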